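Roll a bearing roller up the ramp into its rest

ROBOT

A 7-joint arm with a two-finger parallel gripper is mounted at the origin on a cart in front of the work surface, level with it; the furniture and walls round the work are solid. World frame = base frame: x ahead of the robot, y to its left, z up, the work surface at z = 0. Lengths are in m, angles in rad, forces in N, time in s.
With the tool pointing down it reaches from about 0.35 to 0.9 m from the base axis. Payload 8.1 kg.
Tool frame: the origin (TCP) lies midway between the tips of the shut fingers; the grasp point (between the pads) lies 19 mm behind it (manip.grip_point_offset is the distance from the TCP to the grasp point, in m); z points along the fingers, y is the line along which they close (so a half turn about z gives the same grasp; the last joint's range is limited). The gripper opens to 85 mm and grips with 20 to 120 N. Pads are 22 mm wide; open, the fingers measure 114 mm over their backs; the gripper's body (76 mm by 85 mm) begins 54 mm behind the grasp point. The pads swing forward as they close: fully open they stand 13 mm farther back than shut.
Start: joints at [-1.304, 0.434, 0.025, 1.573, -0.012, 1.134, -0.075], TCP at [0.226, 0.583, 0.231] pointing down, gripper open.
Joint ranges: [-2.62, 2.62], [-0.44, 2.09], [-1.27, 1.32], [0.08, 2.57], [-1.32, 4.46], [0.12, 2], [-2.74, 2.74]. Speed limits (rad/s): [2.22, 2.22, 3.01, 3.01, 3.14, 3.14, 3.14].

INTERFACE

Orientations are given as [roll, pitch, yaw] about the fixed x, y, z axes, in that order (R = Rz(yaw) Ry(pitch) Rx(roll)).
In Python, from bench import manip gives the robot as it stands. The module is installed in compiled form; this text tells all that it offers.
- The arm moves only by the shell command python3 -m creep 'ROWS' [OPENING] [FORCE]. ROWS is a JSON object of lists of equal length, an entry for each row: "delta_pos": the shift along the tool's x, y, z in m, a list of three; "rotation": the turn, a rotation vector about the tool's x, y, z in rad, a list of three. A call has 1 to 20 rows; each row is the pose to reach, as a shift and turn from the pose commanded when the call began, along the tool's axes at that moment; what a row does not reach only later rows make up. A row lasts 1/10 s, in which the tool goes at most 50 mm and 8.59 degrees, less where a joint would pass 70% of its speed; a pose out of reach is approached as far as the arm can. A call with a gripper value outside its range is refused whole. OPENING is the opening, from 0 (shut) to 1 (fully open), set as the call begins (- or left out, the last holds). The fingers move at their own pace and stop on an object; FORCE is the grip in N (left out, the last holds). Time passes only in rows, so rows that repeat a pose let the fingers close. It gives the time, the measured TCP pose, the force, the opening and the grip force at its end, in the units of the state.
- manip.get_state(): the state, without advancing time (a new reading comes with each control period).
- manip.capture(name): name is "scene" or "top" or "wrist"; returns the picture (480x640x3 uint8, red, green, blue); there is no depth.
- manip.camera_model(name): a dict with "intrinsics" (3x3 intrinsics, pixels), "k1" (the pictures are not rectified: a ray, as slopes to the right and down, at radius r is drawn at 1 + k1 r^2 times it, then the intrinsics apply), "position" and "rotation" of the camera in the world. Camera axes: x right, y up, looking along -z (the intrinsics and any distortion apply to the point x, -y, -z); pixel columns grow to the right and rows downward; lengths in m; the calibration is good to about 2 mm. A picture is of the moment at which its call begins: read the wrist's pose just before it. camera_model takes no time and is no camera call; for the wrist camera it gives the pose at the moment of the call.
- manip.sign_off(): hands the job in; it is judged then, once.
The state is a dict: "clock": time; "q": joint angles; "joint_velocities": joint speeds; "effort": joint torques, N m; "tcp_pos": TCP position; "eef_rot": TCP orientation; "wrist_force": force on the tool from outside, world axes, zero at the start; "torque": the same for the moment, N m; "gripper_width": finger opening in m; "grasp_force": force on a finger pad.
Only numpy, scipy, OpenCV 4.12 (cv2) and the standard library are available. Lean on these libraries where they do the work, as an engineer would, in place of code of your own. Each camera call takes 0.05 s, during which the arm holds its last target. There are 200 camera calls.

TASK

A steel roller lies at the foot of the small loading ramp on the bench. Without gripping or lifting it, push it gently and slowly up the ramp with your fingertips, over the crest and into the rest at the top against the stop; don't let it break away and run back down. Leave the battery, the round tub and the carton beside the ramp where they are.

Things in the scene. Friction and masses are not known exactly. Their poses are not given: they have to be found in the camera images.
- roller: Polished steel roller (friction about 0.35), 40 mm diameter, 60 mm long, with a 7 mm stub journal, 15 mm thick, on each end; 0.2 to 0.45 kg. Origin at its centre; its y axis is its own axis, lying across the ramp (x and z turn as it rolls). It starts at the foot of the ramp against the lip, its centre near x = -93, z = 32 mm in the ramp's frame. It rolls freely, and runs back down if let go on the slope.
- ramp: Fixed aluminium ramp on a dark base plate 226 x 92 mm. Origin on the mat (2 mm above the bench) under its middle; x points uphill (level), y across, z up. The deck, 64 mm wide between rails 7 mm thick and 10 mm above it, rises at 7 degrees from x = -105, z = 10 mm to the crest at x = 55, z = 30 mm, then dips at 10 degrees (the rest) to the upright stop plate, face at x = 97 mm, 78 mm wide, top at z = 59 mm.
- ramp_deck (a point): Point on the middle of the deck at its foot, at the uphill face of the lip (6 mm thick, 6 mm above the deck): ramp frame x = -105, z = 10 mm. x points up the slope along the deck, y across, z square out of it. The crest is at x = 161 mm here; the roller's centre rides at z = 20 mm.
- seat (a point): Where the roller's centre is when it lies fully home in the rest, touching the stop plate: ramp frame x = 77, y = 0, z = 46 mm. On the crest the roller's centre is at z = 50 mm in that frame; once its centre is past x = 60 mm it rolls on to the stop by itself and stays there.
- battery: Loose block battery standing upright, 18 x 27 x 48 mm, beside the ramp. Origin under its centre. To be left alone.
- pill_box: Loose round grey-white tub with a lid, 59 mm across, 24 mm high, beside the ramp. Origin under its centre. To be left alone.
- carton: Loose small pale carton, 72 x 60 x 28 mm, beside the ramp. Origin under its centre. To be left alone.
Things that resemble listed ones, but are neither listed nor needed, are in the scene too. There is more than one size of the ramp; the one meant has the size given above.

How it is judged:
On the way:
1. the roller is on its way up the ramp, rolling on the deck (x of roller in the frame of ramp_deck between 0.07 and 0.14 m and z of roller in the frame of ramp_deck below 0.026 m), for 0.1 s.
At the end, for the whole second after the job is handed in: The roller lies at rest in the rest at the top of the ramp, its centre within 6 mm of the seat and its axis within 0.1 rad of square across the ramp; battery, tub and carton are within 15 mm of where they stood (distance between roller and seat below 0.006 m and angle between the y axis of roller and the y axis of ramp, either way round below 0.1 rad and linear speed of roller below 0.02 m/s and distance of each of battery, pill_box, carton from where it was at the start of the episode below 0.015 m); the robot touches nothing.
It fails at once if the roller is lifted more than 10 mm off the ramp (height (world z) of roller above 0.064 m or (z of roller in the frame of ramp_deck above 0.03 m and x of roller in the frame of ramp_deck below 0.16 m)).
It fails at once if the roller runs free on the slope, up or down: faster than 0.2 m/s with nothing of the robot touching it (x of roller in the frame of ramp_deck below 0.15 m and linear speed of roller above 0.2 m/s and contact force between roller and the fingers below 0.02 N and contact force between roller and the arm below 0.02 N).
It fails at once if the roller is squeezed or rammed with more than 30 N (contact force between roller and the fingers above 30 N).
It fails at once if the battery, the round tub or the carton is pushed more than 15 mm (distance of any of battery, pill_box, carton from where it was at the start of the episode above 0.015 m).
It also fails if it takes over 38 s, if anything falls off the work surface, if the arm or the gripper's body presses on something with over 40 N, if the wrist force passes 120 N, or if a joint passes its speed limit or range.

## Working session

There is one attempt and no reset: what is moved stays moved. The work goes in short steps, Python scripts to look and compute and a shell command to move; the robot and the scene stay as the last step left them, time stands still between calls to the robot, and variables do not carry over. Pictures are saved under pics/ and viewed, at most 10 in all, crops included, and the job is handed in when it is done.

```bash
mkdir -p pics; python3 - <<'E'
from bench import manip
import cv2
for n in("top","scene"):
    im=manip.capture(n);cv2.imwrite(f"pics/{n}0.png",im[:,:,::-1])
    print(manip.camera_model(n))
print(manip.get_state())
E
```

```text
{'intrinsics': array([[622.57581073,   0.        , 324.64292299],
       [  0.        , 622.57581073, 229.83879753],
       [  0.        ,   0.        ,   1.        ]]), 'k1': -0.026926603476615203, 'position': array([ 0.18659055, -0.47221599,  1.29556855]), 'rotation': array([ 0.17601106,  0.00747717, -1.54693891])}
{'intrinsics': array([[459.73614079,   0.        , 324.74638018],
       [  0.        , 459.73614079, 233.30294235],
       [  0.        ,   0.        ,   1.        ]]), 'k1': 0.020573326597370115, 'position': array([-0.21920404, -0.81967249,  0.51990384]), 'rotation': array([ 1.01720893,  0.0189952 , -1.04645228])}
{'clock': 0.1, 'q': array([-1.30358339,  0.43516943,  0.02498493,  1.57400486, -0.01159915,
        1.13399709, -0.07509657]), 'joint_velocities': array([-0.00087446, -0.00162846, -0.00139053, -0.00196884,  0.00121901,
       -0.00010824,  0.00032069]), 'effort': array([ 1.83824151e-03, -6.71754098e+01,  1.02738608e+00, -3.16904068e+01,
        1.57506857e-02,  7.23298654e-03,  4.37501035e-05]), 'tcp_pos': array([0.22579254, 0.5823036 , 0.23059504]), 'eef_rot': array([-3.14016544e+00,  1.36288568e-04,  2.77170392e+00]), 'wrist_force': array([-1.11752679, -0.77943426, -0.11174688]), 'torque': array([-0.03252425,  0.04287437, -0.02072823]), 'grasp_force': 0.0, 'gripper_width': 0.08552466707669712}
```

View pics/top0.png

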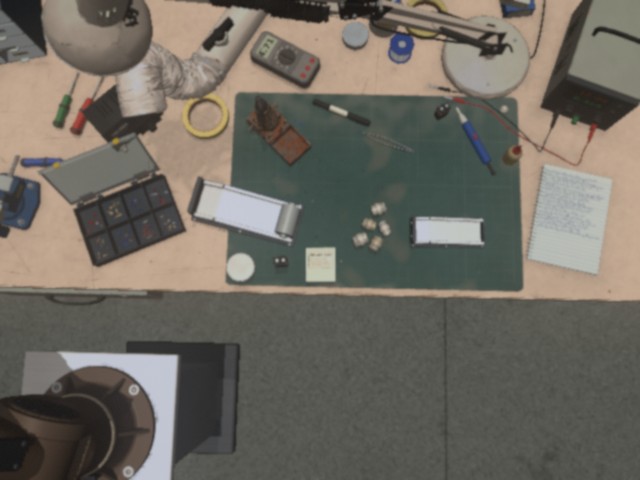

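View pics/scene0.png

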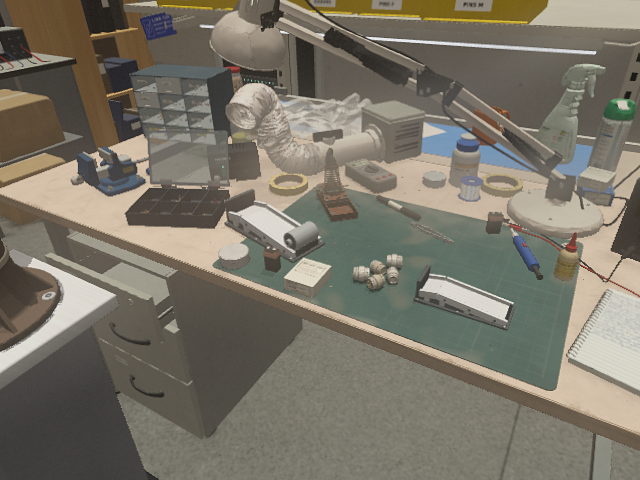

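The top view shows the large ramp at about (190–300, 180–240), with the roller at (287,217) and the stop at (196,197). Uphill is image-left. The tub is at (240,267), the battery at (281,262) and the carton at (321,265). I'll enlarge this area for corner pixels.

```bash
python3 - <<'E'
import cv2
im=cv2.imread("pics/top0.png")[165:285,180:340]
cv2.imwrite("pics/crop.png",cv2.resize(im,None,fx=5,fy=5,interpolation=cv2.INTER_CUBIC))
E
```

```text
(no output)
```

View pics/crop.png

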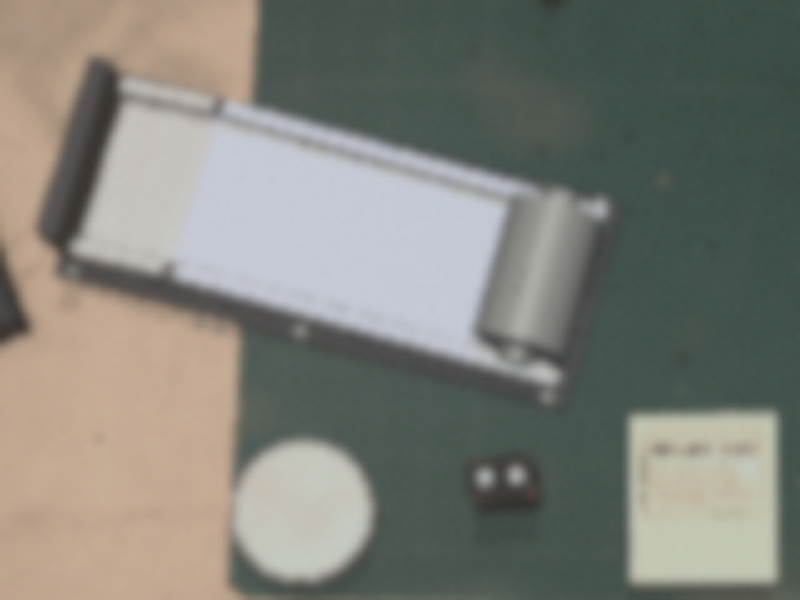

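The crop shows the following (crop pixels):
- Rail joints at the crest are at (218,104) and (168,270).
- Stop top corners are at (100,60) and (47,240).
- The roller centre is near (538,268).
- The base's downhill corners are at (612,208) and (560,400).

```bash
cat > h.py <<'E'
import numpy as np
from bench import manip
from scipy.spatial.transform import Rotation as R
from scipy.optimize import least_squares
def proj(P,c):
    P=np.atleast_2d(P);r=R.from_euler('xyz',c['rotation']).as_matrix()
    v=(P-c['position'])@r; s=np.c_[v[:,0]/-v[:,2],v[:,1]/v[:,2]]
    s*=1+c['k1']*(s**2).sum(1,keepdims=True)
    K=c['intrinsics'];return s*[K[0,0],K[1,1]]+K[:2,2]
def at(px,z,c): return least_squares(lambda q:proj([*q,z],c)[0]-px,[.4,-.3]).x
def ramp(p,P):
    c,s=np.cos(p[2]),np.sin(p[2]);P=np.atleast_2d(P)/1000.
    return P@np.array([[c,s,0],[-s,c,0],[0,0,1]])+[p[0],p[1],.002]
def fit(P,px,c): return least_squares(lambda p:(proj(ramp(p,P),c)-px).ravel(),[.42,-.32,1.35],loss='soft_l1')
E
python3 - <<'E'
from h import *
c=manip.camera_model('top')
px=np.array([[218,104],[168,270],[103,60],[43,240],[612,208],[560,400],[538,268]])/5+[180,165]
P=[[55,-39,40],[55,39,40],[99,-39,59],[101,39,59],[-113,-46,3],[-113,46,3],[-93,0,32]]
f=fit(P,px,c);print(f.x,(proj(ramp(f.x,P),c)-px).round(1))
for n,u,z in(('tub',(304,510),.026),('bat',(503,480),.05),('carton',(703,497),.03)):print(n,at(np.array(u)/5+[180,165],z,c))
print(ramp(f.x,[[-93,0,32],[77,0,46]]))
E
```

```text
[ 0.45060104 -0.28934064  1.35085302] [[-0.6 -1.6]
 [-0.8  1. ]
 [ 0.2 -0. ]
 [ 0.7 -0.1]
 [ 0.5 -2.8]
 [ 0.1  0.4]
 [-0.2  1.1]]
tub [ 0.33076472 -0.2871147 ]
bat [ 0.34205975 -0.37038632]
carton [ 0.33944348 -0.45083319]
[[ 0.43031083 -0.38010025  0.034     ]
 [ 0.46740046 -0.21419558  0.048     ]]
```

```bash
cat >> h.py <<'E'
rp=np.array([0.45060104,-0.28934064,1.35085302])
def go(pos,yaw,s=None,q=None):
    s=s or manip.get_state();r0=R.from_euler('xyz',s['eef_rot'])
    print((r0.inv().apply(np.array(pos)-s['tcp_pos'])*1000).round(1),'mm',(r0.inv()*R.from_euler('xyz',[np.pi,0,yaw])).as_rotvec().round(3))
E
python3 - <<'E'
from h import *
go([.43,.12,.28],2.1)
# foot approach point: finger x behind roller: ramp x=-93-20-11-20
print(ramp(rp,[[-150,0,20]]))
E
```

```text
[-357.5 -357.3  -48.8] mm [-0.001  0.001  0.672]
[[ 0.4178749  -0.43572711  0.022     ]]
```

```bash
python3 -m creep '{"delta_pos":[[-0.03,-0.03,-0.015],[-0.06,-0.06,-0.03],[-0.09,-0.09,-0.05],[-0.12,-0.12,-0.05],[-0.15,-0.15,-0.05],[-0.18,-0.18,-0.05],[-0.21,-0.21,-0.05],[-0.24,-0.24,-0.05],[-0.27,-0.27,-0.05],[-0.3,-0.3,-0.05],[-0.33,-0.33,-0.05],[-0.357,-0.357,-0.05],[-0.357,-0.357,-0.05],[-0.357,-0.357,-0.05],[-0.357,-0.357,-0.05]],"rotation":[[0,0,0.05],[0,0,0.1],[0,0,0.16],[0,0,0.22],[0,0,0.28],[0,0,0.34],[0,0,0.4],[0,0,0.46],[0,0,0.52],[0,0,0.58],[0,0,0.63],[0,0,0.67],[0,0,0.67],[0,0,0.67],[0,0,0.67]]}' 0.35 20
python3 -c "
from h import *
print(manip.get_state());go([.418,-.436,.15],1.351)"
```

```text
clock: 1.6
tcp_pos: [0.4292, 0.1219, 0.2811]
eef_rot: [-3.141, -0.0, 2.103]
wrist_force: [0.5, 0.4, -0.7]
gripper_width: 0.0299
grasp_force: 0.0
{'clock': 1.6, 'q': array([-0.7641113 ,  0.08430885,  0.40369561,  1.9313472 , -0.0369045 ,
        1.13340005,  0.18658727]), 'joint_velocities': array([-0.00970292,  0.00120736, -0.00760703, -0.00174382,  0.00136825,
       -0.00016696,  0.0025007 ]), 'effort': array([ 9.49671753e-01, -3.57082307e+01,  1.85350388e+00, -3.16050732e+01,
        9.97607131e-02,  1.01053002e-02,  6.29589806e-03]), 'tcp_pos': array([0.42922916, 0.12185184, 0.28110013]), 'eef_rot': array([-3.14120476e+00, -4.15925167e-04,  2.10343002e+00]), 'wrist_force': array([ 0.45280101,  0.42015557, -0.72477132]), 'torque': array([0.00593976, 0.00490971, 0.04874122]), 'grasp_force': 0.0, 'gripper_width': 0.029910939989208837}
[-474.9 -292.9  131. ] mm [-0.001 -0.     0.752]
```

```bash
python3 -m creep '{"delta_pos":[[-0.03,-0.018,0],[-0.06,-0.037,0],[-0.09,-0.055,0],[-0.12,-0.074,0],[-0.15,-0.092,0],[-0.18,-0.111,0],[-0.21,-0.13,0],[-0.24,-0.148,0],[-0.27,-0.167,0],[-0.3,-0.185,0],[-0.33,-0.203,0],[-0.36,-0.222,0.02],[-0.39,-0.241,0.04],[-0.42,-0.259,0.07],[-0.45,-0.277,0.1],[-0.475,-0.293,0.13],[-0.475,-0.293,0.13],[-0.475,-0.293,0.13],[-0.475,-0.293,0.13]],"rotation":[[0,0,0.05],[0,0,0.1],[0,0,0.15],[0,0,0.2],[0,0,0.25],[0,0,0.3],[0,0,0.35],[0,0,0.4],[0,0,0.45],[0,0,0.5],[0,0,0.55],[0,0,0.6],[0,0,0.65],[0,0,0.7],[0,0,0.75],[0,0,0.75],[0,0,0.75],[0,0,0.75],[0,0,0.75]]}'
python3 - <<'E'
from h import *
import cv2
s=manip.get_state();print(s['q'],s['tcp_pos'],s['eef_rot'])
c=manip.camera_model('wrist');cv2.imwrite('pics/w1.png',manip.capture('wrist')[:,:,::-1]);print(c)
P=[[55,-39,40],[55,39,40],[-93,-30,52],[-93,30,52],[-93,0,32],[-113,-46,3],[-113,46,3]]
print(proj(ramp(rp,P),c).round())
E
```

```text
clock: 3.5
tcp_pos: [0.4189, -0.4358, 0.1518]
eef_rot: [3.141, -0.001, 1.354]
wrist_force: [0.5, -0.2, 0.6]
gripper_width: 0.0303
grasp_force: 0.0
[ 0.20989308  0.56506883  0.76504719  1.76430581 -0.45812152  0.99876895
  0.9352896 ] [ 0.41888854 -0.43581808  0.15177703] [ 3.14081460e+00 -7.62674651e-04  1.35406169e+00]
{'intrinsics': array([[430.17820121,   0.        , 323.9105207 ],
       [  0.        , 430.17820121, 239.09863602],
       [  0.        ,   0.        ,   1.        ]]), 'k1': -0.024252240701759725, 'position': array([ 0.43279033, -0.36973456,  0.29572138]), 'rotation': array([-0.26997838, -0.00191617, -0.21690654])}
[[ 402. -165.]
 [ 245. -166.]
 [ 377.  141.]
 [ 268.  140.]
 [ 323.  139.]
 [ 391.  168.]
 [ 254.  167.]]
```

View pics/w1.png

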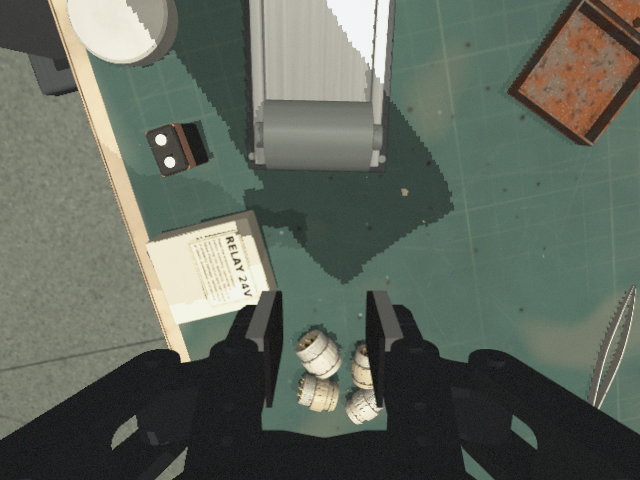

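The wrist view has the roller body spanning columns 264–373 and rows 100–170. It's level with the image, so yaw is good and it sits about 2 mm left of the prediction. The carton's nearest corner is near (255–277, 212–290), so I'll narrow the fingers and descend close behind the roller.

```bash
python3 -c "
from h import *
go(ramp(rp,[[-133,2,60]])[0],1.351);go(ramp(rp,[[-133,2,25]])[0],1.351)"
```

```text
[16.8 -3.2 90.2] mm [ 0.002 -0.     0.003]
[ 16.8  -3.3 125.2] mm [ 0.002 -0.     0.003]
```

```bash
python3 -m creep '{"delta_pos":[[0.017,-0.003,0.015],[0.017,-0.003,0.03],[0.017,-0.003,0.045],[0.017,-0.003,0.06],[0.017,-0.003,0.075],[0.017,-0.003,0.09],[0.017,-0.003,0.1],[0.017,-0.003,0.11],[0.017,-0.003,0.118],[0.017,-0.003,0.123],[0.017,-0.003,0.125],[0.017,-0.003,0.125]],"rotation":[[0,0,0],[0,0,0],[0,0,0],[0,0,0],[0,0,0],[0,0,0],[0,0,0],[0,0,0],[0,0,0],[0,0,0],[0,0,0],[0,0,0]]}' 0.2 20
python3 - <<'E'
from h import *
import cv2
s=manip.get_state();print(s['q'],s['tcp_pos'],s['eef_rot'],s['wrist_force'])
cv2.imwrite('pics/w2.png',manip.capture('wrist')[:,:,::-1])
go(ramp(rp,[[-108,2,28]])[0],1.351)
E
```

```text
clock: 4.75
tcp_pos: [0.4184, -0.4199, 0.0263]
eef_rot: [3.142, -0.0, 1.352]
wrist_force: [0.4, 0.7, -0.6]
gripper_width: 0.0168
grasp_force: 0.0
[ 0.27135184  0.70209396  0.63912553  1.88655711 -0.59869171  0.75275214
  1.03034145] [ 0.41835969 -0.41990202  0.02626704] [ 3.14154099e+00 -3.50438148e-05  1.35172253e+00] [ 0.40241093  0.6753673  -0.59893994]
[26.5  0.9 -3.5] mm [0.    0.    0.001]
```

View pics/w2.png

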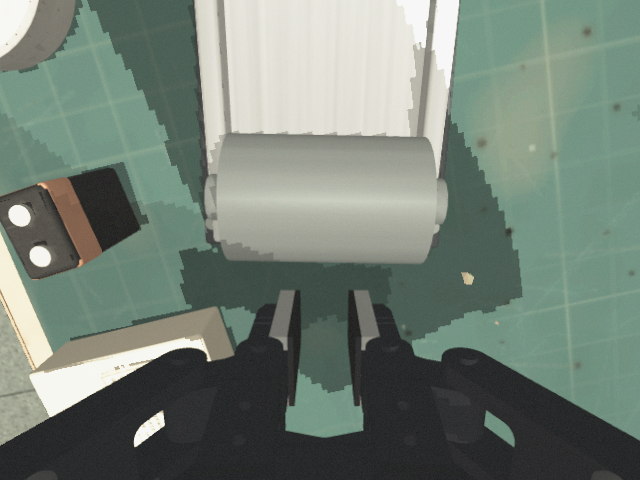

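The fingers (columns 297–352) are centred behind the roller (216–436), with a small gap, and the carton is clear. Starting the slow push.

```bash
python3 -m creep '{"delta_pos":[[0.002,0,0],[0.004,0,0],[0.006,0,0],[0.008,0,-0.0005],[0.0095,0,-0.001],[0.011,0,-0.001],[0.0125,0,-0.0015],[0.014,0,-0.0015],[0.016,0,-0.002],[0.018,0,-0.002],[0.02,0,-0.0025],[0.022,0,-0.0025],[0.024,0,-0.003],[0.026,0,-0.003],[0.028,0,-0.0035],[0.03,0,-0.0035],[0.032,0,-0.004],[0.034,0,-0.004],[0.036,0,-0.0045],[0.038,0,-0.0045]],"rotation":[[0,0,0],[0,0,0],[0,0,0],[0,0,0],[0,0,0],[0,0,0],[0,0,0],[0,0,0],[0,0,0],[0,0,0],[0,0,0],[0,0,0],[0,0,0],[0,0,0],[0,0,0],[0,0,0],[0,0,0],[0,0,0],[0,0,0],[0,0,0]]}'
python3 - <<'E'
from h import *
import cv2
s=manip.get_state();print(s['tcp_pos'],s['eef_rot'],s['wrist_force'])
cv2.imwrite('pics/w3.png',manip.capture('wrist')[:,:,::-1])
E
```

```text
clock: 6.8
tcp_pos: [0.4266, -0.3826, 0.0308]
eef_rot: [3.142, -0.0, 1.352]
wrist_force: [-0.1, -0.4, 0.3]
gripper_width: 0.0171
grasp_force: 0.4
[ 0.42662191 -0.38262634  0.03084713] [ 3.14156379e+00 -4.35492844e-05  1.35170743e+00] [-0.07137392 -0.43012832  0.31464076]
```

View pics/w3.png

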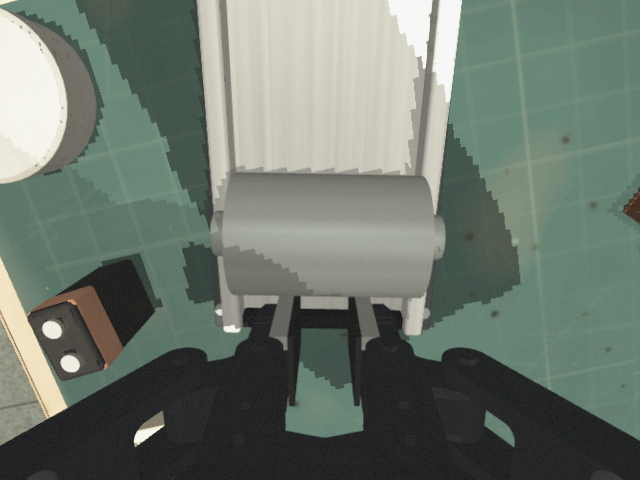

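The roller has moved up off the lip, square and centred (columns 224–434) against the fingers. Continuing.

```bash
python3 -m creep '{"delta_pos":[[0.002,0,0],[0.004,0,-0.0005],[0.006,0,-0.0007],[0.0085,0,-0.001],[0.011,0,-0.0013],[0.0135,0,-0.0016],[0.016,0,-0.002],[0.0185,0,-0.0023],[0.021,0,-0.0026],[0.0235,0,-0.0029],[0.026,0,-0.0032],[0.0285,0,-0.0035],[0.031,0,-0.0038],[0.0335,0,-0.0041],[0.036,0,-0.0044],[0.0385,0,-0.0047],[0.041,0,-0.005],[0.0435,0,-0.0053],[0.0455,0,-0.0056],[0.047,0,-0.0058]],"rotation":[[0,0,0],[0,0,0],[0,0,0],[0,0,0],[0,0,0],[0,0,0],[0,0,0],[0,0,0],[0,0,0],[0,0,0],[0,0,0],[0,0,0],[0,0,0],[0,0,0],[0,0,0],[0,0,0],[0,0,0],[0,0,0],[0,0,0],[0,0,0]]}'
python3 - <<'E'
from h import *
import cv2
cv2.imwrite('pics/w4.png',manip.capture('wrist')[:,:,::-1])
go(ramp(rp,[[30,2,43]])[0],1.351)
E
```

```text
clock: 8.85
tcp_pos: [0.4369, -0.3367, 0.0366]
eef_rot: [-3.142, -0.0, 1.352]
wrist_force: [0.2, -0.7, 0.2]
gripper_width: 0.0172
grasp_force: 0.4
[78.9  1.2 -8.4] mm [-0.    -0.     0.001]
```

View pics/w4.png

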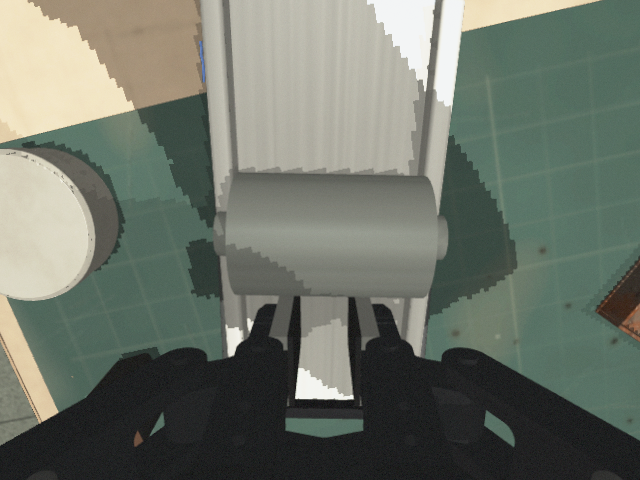

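Still square and centred. The roller spans columns 226–437 at rows 173–297.

```bash
python3 -m creep '{"delta_pos":[[0.002,0,0],[0.004,0,-0.0005],[0.006,0,-0.0007],[0.0085,0,-0.001],[0.011,0,-0.0013],[0.0135,0,-0.0016],[0.016,0,-0.002],[0.0185,0,-0.0023],[0.021,0,-0.0026],[0.0235,0,-0.0029],[0.026,0,-0.0032],[0.0285,0,-0.0035],[0.031,0,-0.0038],[0.0335,0,-0.0041],[0.036,0,-0.0044],[0.0385,0,-0.0047],[0.041,0,-0.005],[0.0435,0,-0.0053],[0.0455,0,-0.0056],[0.047,0,-0.0058]],"rotation":[[0,0,0],[0,0,0],[0,0,0],[0,0,0],[0,0,0],[0,0,0],[0,0,0],[0,0,0],[0,0,0],[0,0,0],[0,0,0],[0,0,0],[0,0,0],[0,0,0],[0,0,0],[0,0,0],[0,0,0],[0,0,0],[0,0,0],[0,0,0]]}'
python3 -m creep '{"delta_pos":[[0.002,0,0],[0.004,0,-0.0005],[0.006,0,-0.0007],[0.008,0,-0.001],[0.01,0,-0.0013],[0.012,0,-0.0016],[0.014,0,-0.0018],[0.016,0,-0.002],[0.018,0,-0.0023],[0.02,0,-0.0025],[0.022,0,-0.0027],[0.024,0,-0.003],[0.026,0,-0.003],[0.028,0,-0.003],[0.03,0,-0.003],[0.032,0,-0.003],[0.033,0,-0.003],[0.033,0,-0.003],[0.033,0,-0.003],[0.033,0,-0.003]],"rotation":[[0,0,0],[0,0,0],[0,0,0],[0,0,0],[0,0,0],[0,0,0],[0,0,0],[0,0,0],[0,0,0],[0,0,0],[0,0,0],[0,0,0],[0,0,0],[0,0,0],[0,0,0],[0,0,0],[0,0,0],[0,0,0],[0,0,0],[0,0,0]]}'
python3 - <<'E'
from h import *
import cv2
cv2.imwrite('pics/w5.png',manip.capture('wrist')[:,:,::-1])
go(ramp(rp,[[30,2,43]])[0],1.351)
E
```

```text
clock: 10.9
tcp_pos: [0.4471, -0.2908, 0.0424]
eef_rot: [3.142, -0.0, 1.352]
wrist_force: [-0.4, -0.5, 0.1]
gripper_width: 0.0169
grasp_force: 0.4
clock: 12.9
tcp_pos: [0.4542, -0.2589, 0.0454]
eef_rot: [3.142, 0.0, 1.352]
wrist_force: [-0.7, 0.6, 0.2]
gripper_width: 0.0171
grasp_force: 0.0
[-0.5  1.2  0.4] mm [ 0.    -0.     0.001]
```

View pics/w5.png

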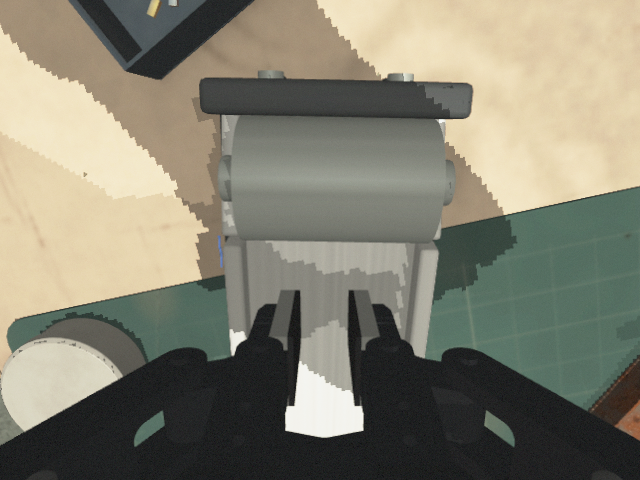

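The roller is seated against the stop, square and about 1–2 mm off centre (columns 231–443, rows 115–240), and the fingers are clear. Retreating upward.

```bash
python3 -m creep '{"delta_pos":[[-0.005,0,-0.005],[-0.01,0,-0.015],[-0.01,0,-0.03],[-0.01,0,-0.05],[-0.01,0,-0.07],[-0.01,0,-0.09],[-0.01,0,-0.11],[-0.01,0,-0.12],[-0.01,0,-0.12],[-0.01,0,-0.12],[-0.01,0,-0.12]],"rotation":[[0,0,0],[0,0,0],[0,0,0],[0,0,0],[0,0,0],[0,0,0],[0,0,0],[0,0,0],[0,0,0],[0,0,0],[0,0,0]]}'
python3 -c "
from h import *
import cv2
cv2.imwrite('pics/w6.png',manip.capture('wrist')[:,:,::-1])"
```

```text
clock: 14.05
tcp_pos: [0.4515, -0.2682, 0.1647]
eef_rot: [-3.14, -0.0, 1.352]
wrist_force: [-0.6, 0.5, -1.4]
gripper_width: 0.0168
grasp_force: 0.0
```

View pics/w6.png

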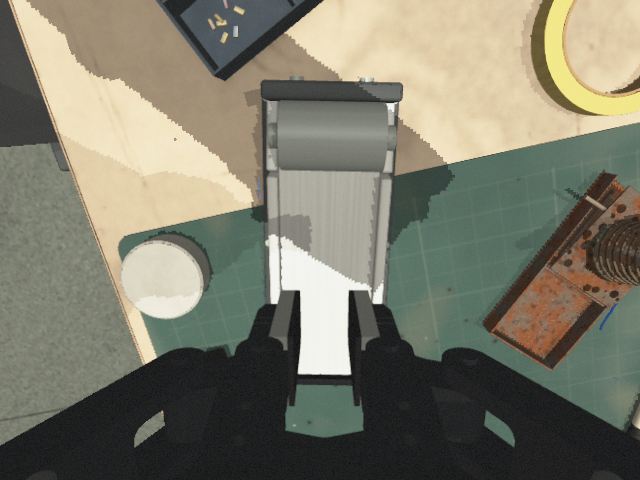

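The roller (columns 277–387, rows 100–170) is at rest against the stop. The gripper is clear of it.

```bash
python3 -c "
from bench import manip
print(manip.sign_off())"
```

```text
the job is handed in; nothing more can be done
None
```

The roller was pushed slowly up the ramp and over the crest, and lies square against the stop about 1–2 mm off centre by the camera; the arm never came into contact with the battery, tub or carton as far as I could see, and the job is handed in at about 14 s, with no verdict returned.

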